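Snap a clip-on webcam onto the crossbar of a sprung desk stand

ROBOT

A 7-joint arm with a two-finger parallel gripper is mounted at the origin on the work surface. World frame = base frame: x ahead of the robot, y to its left, z up, the work surface at z = 0. Lengths are in m, angles in rad, forces in N, time in s.
With the tool pointing down it reaches from about 0.35 to 0.9 m from the base axis. Payload 8.1 kg.
Tool frame: the origin (TCP) lies midway between the tips of the shut fingers; the grasp point (between the pads) lies arm.grip_point_offset behind it (arm.grip_point_offset is the distance from the TCP to the grasp point, in m); y points along the fingers, z is the direction in which the jaws open and shut, and the axes are right-handed (so a half turn about y gives the same grasp; the last joint's range is limited). The gripper opens to 92 mm and grips with 3 to 60 N. Pads are 19 mm wide; open, the fingers measure 130 mm over their backs; the gripper's body (75 mm by 190 mm) begins 47 mm behind the grasp point.
Start: joints at [1.216, 0.434, 0.025, 1.573, -0.012, 1.134, -0.075], TCP at [0.156, -0.605, 0.227] pointing down, gripper open.
Joint ranges: [-2.62, 2.62], [-0.44, 2.09], [-1.27, 1.32], [0.08, 2.57], [-1.32, 4.46], [0.12, 2], [-2.74, 2.74]. Speed limits (rad/s): [2.22, 2.22, 3.01, 3.01, 3.14, 3.14, 3.14].

INTERFACE

Orientations are given as a rotation vector (axis times angle).
In Python, from cell import arm, get_image, camera_info gives the robot as it stands.
- The arm moves only by the tool carry_out, never from a script. Its argument "steps" is one flat list of numbers, 5 for each row, row after row: the opening, from 0 (shut) to 1 (fully open), then the shift along the world's x, y, z in units of 0.1 m (1.0 is 0.1 m), then the turn about the world's z in units of 45 degrees (1.0 is 45 degrees). In form: [hand, dx, dy, dz, spin, hand, dx, dy, dz, spin, ...]. A call has 1 to 12 rows; each row is the pose to reach, as a shift and turn from the pose commanded when the call began; what a row does not reach only later rows make up. A row lasts 1/10 s, in which the tool goes at most 50 mm and 8.59 degrees, less where a joint would pass 70% of its speed; a pose out of reach is approached as far as the arm can. A call with a number of a shift or a turn outside -1 to 1 is refused whole. A call with a gripper value outside its range is refused whole. The fingers move at their own pace and stop on an object; "grip_force" is the grip in N (left out, the last holds). Time passes only in rows, so rows that repeat a pose let the fingers close. It gives the time, the measured TCP pose, the force and the opening at its end, in the units of the state.
- arm.observe(): the state, without advancing time (a new reading comes with each control period).
- get_image(name): name is "side" or "top"; returns (picture, depth): 480x640x3 uint8, red, green, blue; 480x640 float32, m along the optical axis (not along the pixel's ray), 0 where there is no reading.
- camera_info(name): a dict with "fovy" (degrees; the focal length in pixels is half the picture's height over the tangent of half this angle, whatever the lens; pixels are square), "cx", "cy" (the principal point, pixels), "dist_coeffs" ([k1, k2, p1, p2, k3] as OpenCV has them; the pictures are not rectified), "R" (3x3) and "t" (3): a world point X has camera coordinates R X + t. Camera axes: x right, y down, z forward; pixel columns grow to the right and rows downward; lengths in m; the calibration is good to about 2 mm. A picture is of the moment at which its call begins. camera_info takes no time and is no camera call.
- arm.sign_off(): hands the job in, once; it reports no verdict.
The state is a dict: "clock": time; "joints": joint angles; "dq": joint speeds; "joint_efforts": joint torques, N m; "position": TCP position; "ee_rot": TCP orientation; "force": force on the tool from outside, world axes, zero at the start; "ft_torque": the same for the moment, N m; "width": opening from 0.0 (shut) to 1.0 (fully open).
Only numpy, scipy, OpenCV 4.12 (cv2) and the standard library are available. Lean on these libraries where they do the work, as an engineer would, in place of code of your own. Each camera call takes 0.05 s, during which the arm holds its last target. There are 200 camera calls.

TASK

Clip the webcam onto the crossbar of the sprung stand: press it down near the middle of the plain stretch of tube until both arms snap past the tube and it sits fully home, upright, lens facing the way the tongue of the stand's foot points; then slide it along the tube until it butts against the collar, and let go. The bar gives on its spring as you press: do not drive it down onto its stop, and leave the mouse, the jar and the pen pot where they are.

Things in the scene. Friction and masses are not known exactly. Their poses are not given: they have to be found in the camera images.
- webcam_center (a point): Centre of the webcam's white box head, 36 (x, lens axis) x 44 (y) x 36 mm tall: grip it across its 44 mm. Axes: x out of the lens, y across, z up. The webcam is 90 mm tall, 0.13 kg, and first stands upright on the flared tips of its clip arms, head centre 72 mm above the desk. Below the head: a 14 mm high neck, then a black C-shaped clip, 26 mm wide along y, open downwards.
- clip_bore (a point): Centre line of the clip, along y, 47.5 mm straight below the head's centre; on the tube's axis when fully home. Two sprung arms, front and back; their flared tips take the tube in within 4 mm of centre and touch it 19 mm before home. The push grows to 11 to 18 N, then falls away as the arms snap past the tube. Clipped on, it slides along against 2 to 5 N and stays at the angle it is left.
- lens (a point): Centre of the webcam's round black lens, 22 mm in front (+x) of the webcam's middle, 1 mm above the head's centre.
- stand: Sprung desk stand, fixed: a round white foot, 140 mm across, and a 26 mm column. Origin: centre of the foot's underside. x: the way the foot's 22 mm wide tongue points (it reaches 115 mm out). The column carries the crossbar, a bright aluminium tube of 20 mm diameter, level, along -y, its axis 170 mm above the desk at rest.
- collar_face (a point): Black stop collar, 30 mm diameter, 14 mm wide, fixed on the crossbar, 60 mm from the column. Origin: on the tube's axis, in the face the clip is to butt against; axes as the stand's. The collar fills y = 0 to +14 mm; the plain tube runs from y = 0 to -120 mm and ends in a 24 mm cap. With the clip against the collar, its centre is at y = -13 mm. The lens must face +x.
- crossbar (a joint): How far the crossbar has sunk on its sprung column, m: 0 at rest (top), 0.064 on its stop. It starts to sink at about 2.3 N, then gives 3.3 mm per newton (300 N/m), and springs back when let go. When the arms are about to snap it is 27 to 52 mm down, so pressing only to the bar's resting height does not snap the clip on.
- mouse: Black computer mouse, 100 x 58 x 33 mm, origin at the centre of its underside; bystander.
- diffuser: Clear jar with a black cap, 60 mm diameter, 85 mm tall, origin at the centre of its underside; bystander.
- pen_pot: Grey pen pot with pens, 76 mm diameter, 90 mm tall (140 mm with its pens), origin at the centre of its underside; bystander.

How it is judged:
On the way:
1. the clip is snapped fully home on the plain tube (within 2 mm in height, 3 mm sideways), its side at least 10 mm clear of the collar (z of clip_bore in the frame of collar_face between -0.002 and 0.002 m and x of clip_bore in the frame of collar_face between -0.003 and 0.003 m and y of clip_bore in the frame of collar_face between -0.107 and -0.023 m), for 0.2 s.
At the end, for the whole second after the job is handed in: Clip centred on the tube within 2 mm in height and 3 mm sideways, and within 2.5 mm of the collar's face; bore in line with the tube within 0.1 rad, upright within 0.15 rad, lens on the side the foot's tongue points to; crossbar back within 4 mm of rest (z of clip_bore in the frame of collar_face between -0.002 and 0.002 m and x of clip_bore in the frame of collar_face between -0.003 and 0.003 m and y of clip_bore in the frame of collar_face between -0.0155 and -0.011 m and angle between the y axis of clip_bore and the y axis of collar_face, either way round below 0.1 rad and angle between clip_bore's own z axis and vertical below 0.15 rad and x of lens in the frame of collar_face above 0.012 m and value of joint crossbar below 0.004 m); the robot touches nothing.
It fails at once if the sprung crossbar is driven down onto its stop (sunk more than 62 mm of its 64 mm) (value of joint crossbar above 0.062 m).
It fails at once if the mouse is moved by more than 15 mm (distance of mouse from where it was at the start of the episode above 0.015 m).
It fails at once if the glass jar is moved by more than 15 mm (distance of diffuser from where it was at the start of the episode above 0.015 m).
It fails at once if the pen pot is moved by more than 15 mm (distance of pen_pot from where it was at the start of the episode above 0.015 m).
It also fails if it takes over 72 s, if anything falls off the work surface, if the arm or the gripper's body presses on something with over 40 N, if the wrist force passes 120 N, or if a joint passes its speed limit or range.

## Working session

There is one attempt and no reset: what is moved stays moved. The work goes in short steps, Python scripts to look and compute and a tool call to move; the robot and the scene stay as the last step left them, time stands still between calls to the robot, and variables do not carry over. Pictures are saved under pics/ and viewed, about 8 in all and at most 12, crops included, and the job is handed in when it is done.

Besides the shell and the picture viewer there is one more tool, called as name(argument=value, ...) on one line, values as JSON. carry_out: Moves the arm, as the interface text tells. Shifts and turns lie within -1 to 1; 1 stands for 0.1 m of shift or 45 degrees of turn. Its arguments: {"type":"object","properties":{"steps":{"type":"array","items":{"type":"number"}},"grip_force":{"type":"number"}},"required":["steps"]}

```bash
mkdir -p pics
cat > h.py <<'E'
import numpy as np, cv2
from cell import arm, get_image, camera_info
def cam(n):
    c=camera_info(n); f=240/np.tan(np.radians(c["fovy"])/2)
    K=np.array([[f,0,c["cx"]],[0,f,c["cy"]],[0,0,1]]); return K,np.array(c["dist_coeffs"],float),np.array(c["R"],float),np.array(c["t"],float)
def ray(n,uv):
    K,d,R,t=cam(n); p=cv2.undistortPoints(np.array(uv,float).reshape(-1,1,2),K,d).reshape(-1,2)
    return -R.T@t, np.c_[p,np.ones(len(p))]@R
def onz(n,uv,z):
    o,r=ray(n,uv); return o+r*((z-o[2])/r[:,2])[:,None]
def atd(n,uv,dep):
    o,r=ray(n,uv); return o+r*np.array(dep)[:,None]
def cloud(n,dep):
    v,u=np.mgrid[0:480,0:640]; P=atd(n,np.c_[u.ravel(),v.ravel()],dep.ravel()); return P.reshape(480,640,3)
def proj(n,X):
    K,d,R,t=cam(n); return cv2.projectPoints(np.array(X,float).reshape(-1,3),cv2.Rodrigues(R)[0],t,K,d)[0].reshape(-1,2)
def snap(n,tag):
    im,dep=get_image(n); cv2.imwrite(f"pics/{tag}.png",im[:,:,::-1]); np.savez(f"{tag}.npz",im=im,dep=dep); return im,dep
E
python3 - <<'E'
from h import *
for n in("side","top"):
    snap(n,n+"0"); c=camera_info(n); print(n,c["fovy"],-np.array(c["R"]).T@np.array(c["t"]),c["dist_coeffs"])
s=arm.observe(); print(s, arm.grip_point_offset)
E
```

```text
side 50.5448336843903 [0.12730971 0.87327927 0.65171609] [-0.0472342  0.         0.         0.         0.       ]
top 52.119915369543754 [0.31033285 0.01401896 1.24506721] [-0.06739316  0.          0.          0.          0.        ]
{'clock': 0.1, 'joints': array([ 1.21640847,  0.43512836,  0.02495401,  1.57397613, -0.01159486,
        1.13398753, -0.0751257 ]), 'dq': array([ 3.86755862e-04, -7.59093137e-05,  1.14013821e-03, -3.00466375e-03,
        5.55404807e-04, -1.69559512e-03, -2.16390442e-04]), 'joint_efforts': array([ 3.67366025e-03, -6.69133544e+01,  9.88326408e-01, -3.15149903e+01,
       -6.04683207e-02,  3.73188313e-02,  1.46481493e-04]), 'position': array([ 0.15556029, -0.60487838,  0.22605031]), 'ee_rot': array([-0.26442984,  2.08893121, -2.08614632]), 'force': array([ 0.03841115, -0.88141754, -0.73954197]), 'ft_torque': array([-0.02263223,  0.0320033 ,  0.07734402]), 'width': 0.9996979089126574} 0.0188
```

View pics/side0.png

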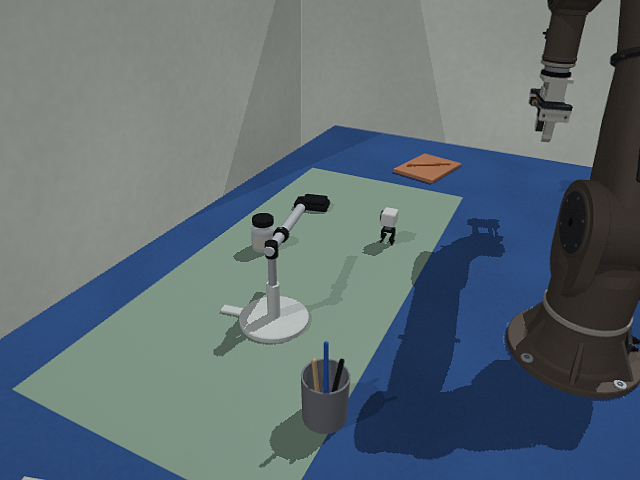

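View pics/top0.png

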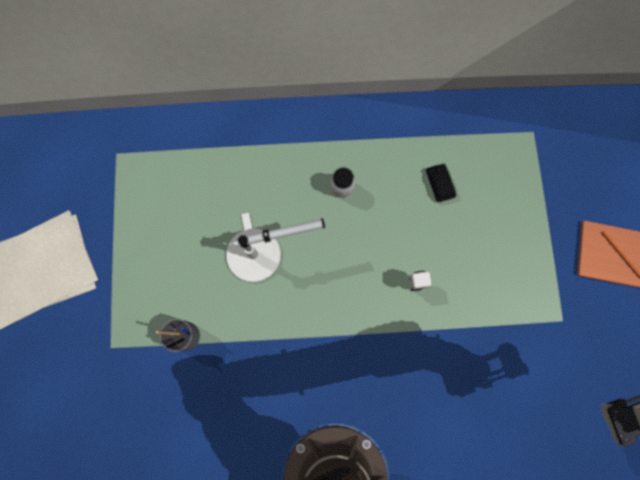

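The side view shows the webcam at about (389,222) with no lens on its visible faces, and the stand at (273,250). In the top view the webcam is at (421,280), the tube runs from (268,236) to (323,223), and the tongue points up to (247,215). Next I'll measure and zoom in.

Run:
```python
from h import *
s=np.load("side0.npz");t=np.load("top0.npz")
def crop(im,u,v,w,h,k): return cv2.resize(im[v:v+h,u:u+w,::-1],None,fx=k,fy=k,interpolation=cv2.INTER_CUBIC)
a=crop(s["im"],365,195,50,60,8); b=crop(t["im"],395,255,50,60,8)
cv2.imwrite("pics/zoom.png",np.hstack([a,b]))
C=cloud("top",t["dep"]);im=t["im"].astype(int)
P=C.reshape(-1,3);z=P[:,2]
V=im.min(2)
def rect(m,name):
    q=P[m.ravel()]; r=cv2.minAreaRect(q[:,:2].astype(np.float32)); print(name,len(q),q.mean(0).round(4),"rect",np.round(r,4) if 0 else r)
u=np.arange(640)[None,:].repeat(480,0);v=np.arange(480)[:,None].repeat(640,1)
head=(abs(u-421)<20)&(abs(v-280)<20)&(C[...,2]>.075)
rect(head,"head")
tube=(u>273)&(u<318)&(v>210)&(v<245)&(C[...,2]>.16)
rect(tube,"tube"); q=C[tube]; print(q[:,2].max())
d=np.linalg.svd(q[:,:2]-q[:,:2].mean(0))[2][0]; print("tube dir",d,np.degrees(np.arctan2(d[1],d[0])))
bar=(u>225)&(u<335)&(v>205)&(v<260)&(C[...,2]>.14); q=C[bar]
m=(im.max(2)<70); 
s1=(q[:,:2]-C[tube][:,:2].mean(0))@d; dk=m[bar]
print("dark along tube",np.histogram(s1[dk],bins=30)); print("all z along",[ (round(x,3), q[abs(s1-x)<.004][:,2].max().round(3), q[abs(s1-x)<.004][:,2].size, im[bar][abs(s1-x)<.004].mean().round()) for x in np.arange(-.16,.16,.008) if (abs(s1-x)<.004).any()])
print(C[280,421],C[183,440],C[178,343],C[335,177], C[255,255])
foot=(u>215)&(u<290)&(v>205)&(v<290)&(V>130)&(C[...,2]<.06)&(C[...,2]>.003); rect(foot,"foot")
tg=foot&(v<230); rect(tg,"tongue"); 
S=cloud("side",s["dep"]); 
h=np.zeros((480,640),bool);h[195:250,370:410]=1;h&=(s["im"].min(2)>110)&(S[...,2]>.05)&(S[...,2]<.1); q=S[h]; print("side head",q.mean(0),q.min(0),q.max(0))
```

```text
head 308 [ 0.4551 -0.2247  0.1196] rect ((0.40054911375045776, -0.11524200439453125), (0.0456712581217289, 0.3119352459907532), 26.58304214477539)
tube 391 [0.5723 0.0567 0.1893] rect ((0.45325368642807007, 0.059741660952568054), (0.09765129536390305, 0.2837814390659332), 88.7516098022461)
1.245067209256398
tube dir [-0.38333253  0.9236104 ] 112.54026080188316
dark along tube (array([ 6,  0,  0,  0,  0,  0,  0,  0,  0,  0,  0,  0,  0,  0,  0,  0,  0,
        0,  0,  8, 21,  8,  0,  0,  0,  0,  0, 21, 34, 29]), array([-0.06338663, -0.05711919, -0.05085175, -0.04458431, -0.03831687,
       -0.03204943, -0.02578199, -0.01951455, -0.01324711, -0.00697967,
       -0.00071223,  0.00555521,  0.01182265,  0.01809009,  0.02435754,
        0.03062498,  0.03689242,  0.04315986,  0.0494273 ,  0.05569474,
        0.06196218,  0.06822962,  0.07449706,  0.0807645 ,  0.08703194,
        0.09329938,  0.09956682,  0.10583426,  0.1121017 ,  0.11836914,
        0.12463658]))
all z along [(np.float64(-0.064), np.float64(0.186), 16, np.float64(78.0)), (np.float64(-0.056), np.float64(0.184), 34, np.float64
[... 1352 characters left out ...]
np.float64(0.188), 45, np.float64(38.0)), (np.float64(0.128), np.float64(0.185), 25, np.float64(113.0))]
[ 0.45612992 -0.23147535  0.09073946] [ 0.7127799  -0.3175824   0.03752578] [ 0.72249038 -0.06319094  0.08652318] [0.36323992 0.37326844 0.00537817] [0.54812287 0.1661424  0.04546022]
foot 2786 [0.5634 0.1779 0.0108] rect ((0.57865971326828, 0.1789056956768036), (0.19276219606399536, 0.22153779864311218), 87.34466552734375)
tongue 595 [0.6576 0.1829 0.0056] rect ((0.6557481288909912, 0.17551256716251373), (0.19280561804771423, 0.06502313166856766), 86.64099884033203)
side head [ 0.452173   -0.22023158  0.07635576] [ 0.43614382 -0.25574718  0.05395272] [ 0.47270148 -0.20468084  0.08950224]
```

View pics/zoom.png

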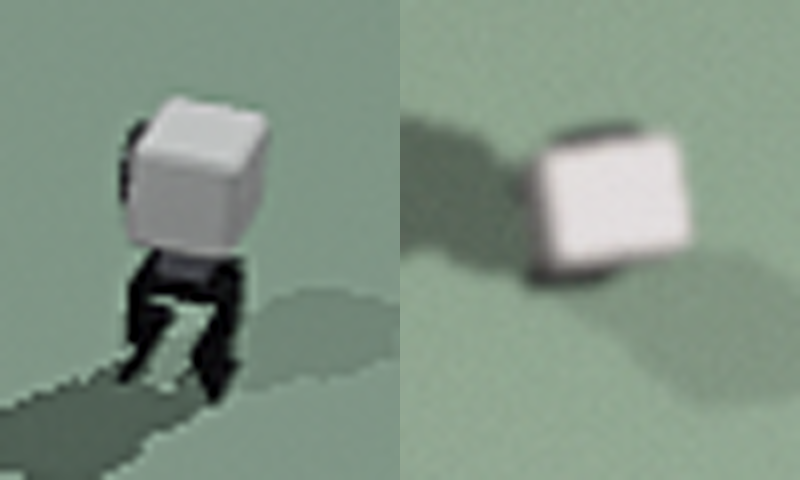

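The crop shows the lens on the far side (+x, up in the top view) with a small yaw. The head's top face is roughly (412,271) to (431,289) in the top image. I'll now take tighter measurements without stray depth readings.

```bash
cat > m.py <<'E'
from h import *
def line(n,im,box,thr,z,dark=False):
    u0,v0,u1,v1=box; g=im[v0:v1,u0:u1].min(2) ; m=(g>thr).astype(np.uint8)
    k,l,st,_=cv2.connectedComponentsWithStats(m); i=1+np.argmax(st[1:,4]); c=max(cv2.findContours((l==i).astype(np.uint8),cv2.RETR_EXTERNAL,cv2.CHAIN_APPROX_NONE)[0],key=len).reshape(-1,2)+[u0,v0]
    return c, onz(n,c,z)[:,:2].astype(np.float32)
def head(im,box,z=.09,thr=170):
    c,w=line("top",im,box,thr,z); r=cv2.minAreaRect(w); return r,c
def tube(im,box,z=.17,thr=125):
    # mask edges per column -> axis
    u0,v0,u1,v1=box; mid=[]
    for u in range(u0,u1):
        g=im[v0:v1,u].min(1).astype(float); i=np.where(g>thr)[0]
        if len(i)>3: mid.append([u,v0+(i[0]+i[-1])/2])
    w=onz("top",mid,z)[:,:2]; vx,vy,x,y=cv2.fitLine(w.astype(np.float32),cv2.DIST_HUBER,0,.001,.001).ravel()
    return np.array([x,y]),np.array([vx,vy])*(-1 if vy>0 else 1),np.array(mid)
E
python3 - <<'E'
from m import *
t=np.load("top0.npz");im=t["im"];C=cloud("top",t["dep"])
print(im[262:296,421].min(1)); print(im[280,405:440].min(1))
print(im[215:245,295].min(1))
r,c=head(im,(400,260,445,300)); print("head",r,c.min(0),c.max(0))
p,d,mid=tube(im,(276,205,318,250)); print("tube",p,d,np.degrees(np.arctan2(d[1],d[0])))
# intensity along the axis
L=[]
for s in np.arange(-.08,.14,.004):
    q=np.r_[p-d*s,.17]; uv=proj("top",q)[0]; L.append((round(float(s),3),round(float(cv2.getRectSubPix(im[:,:,1].copy(),(1,1),tuple(map(float,uv)))[0,0]))))
print(L)
tm=C[mid[:,1].astype(int),mid[:,0].astype(int),2]; print("tube z med",np.median(tm)); print("head z",np.median(C[276:286,416:428,2]))
# tongue
m=(im[205:232,235:262].min(2)>150); v,u=np.where(m); w=onz("top",np.c_[u+235,v+205],.008); print(w.mean(0)); 
vv=[ (y+205,np.where(m[y])[0].mean()+235) for y in range(5,20) if m[y].sum()>3]; 
w=onz("top",[(b,a) for a,b in vv],.008); print(w[0],w[-1],np.degrees(np.arctan2(*(w[0]-w[-1])[[1,0]])))
for n,X in(("mouse",(183,440)),("jar",(178,343)),("pot",(333,177))): print(n,C[X[0]-3:X[0]+4,X[1]-3:X[1]+4].reshape(-1,3)[:,:].__array__().mean(0) , np.median(C[X[0]-3:X[0]+4,X[1]-3:X[1]+4,2]))
E
```

```text
[141 141 139 139 141 142 142 135 109 106 149 195 218 221 221 222 219 222
 221 223 220 222 220 210 184 141  94  91 110 126 128 130 126 128]
[ 91  90  88  90  81  85  95 117 156 195 216 221 221 221 222 222 221 223
 221 222 222 222 222 222 219 199 165 147 142 142 144 142 145 142 142]
[139 137 139 136 137 137 137 138 135 136 145 162 180 189 193 190 179 157
 140 134 132 139 137 139 137 136 139 137 138 137]
head ((0.45803919434547424, -0.23369115591049194), (0.03232106566429138, 0.04083993658423424), 3.6717276573181152) [413 272] [430 286]
tube [0.5823478  0.05352357] [-0.05697747 -0.9983755 ] -93.266335
[(-0.08, 159), (-0.076, 161), (-0.072, 158), (-0.068, 157), (-0.064, 141), (-0.06, 90), (-0.056, 111), (-0.052, 148), (-0.048, 160), (-0.044, 166), (-0.04, 173), (-0.036, 179), (-0.032, 187), (-0.028, 191), (-0.024, 193), (-0.02, 194), (-0.016, 192), (-0.012, 194), (-0.008, 195), (-0.004, 190), (0.0, 185), (0.004, 184), (0.008, 176), (0.012, 171), (0.016, 164), (0.02, 158), (0.024, 155), (0.028, 154), (0.032, 154), (0.036, 152), (0.04, 123), (0.044, 102), (0.048, 101), (0.052, 99), (0.056, 103), (0.06, 102), (0.064, 100), (0.068, 102), (0.072, 101), (0.076, 103), (0.08, 110), (0.084, 117), (0.088, 118), (0.092, 128), (0.096, 140), (0.1, 143), (0.104, 185), (0.108, 214), (0.112, 219), (0.116, 217), (0.12, 192), (0.124, 151), (0.128, 157), (0.132, 162), (0.136, 159), (0.14, 161)]
tube z med 0.17898848285617075
head z 0.09095449525557642
[0.64729311 0.19111047 0.008     ]
[0.67131667 0.18983552 0.008     ] [0.63884082 0.18933149 0.008     ] 0.8891685622170713
mouse [ 0.71384345 -0.31845652  0.03435577] 0.034448527557708664
jar [ 0.72236824 -0.06316622  0.08688117] 0.08697567388274519
pot [0.3663397  0.36163887 0.04555401] 0.007411611215913494
```

Run:
```python
from m import *
t=np.load("top0.npz");im=t["im"]
r,c=head(im,(400,260,445,300),thr=155); 
k=cv2.convexHull(c); print("head",r, np.degrees(np.arctan2(*0*np.ones(2))))
p,d,mid=tube(im,(278,205,314,250),thr=155); print("tube",p,d,np.degrees(np.arctan2(d[1],d[0])), mid[0],mid[-1])
g=im[:,:,1].copy(); L=[]
for s in np.arange(-.10,.14,.003):
    uv=proj("top",np.r_[p+d*s,.17])[0]; L.append((round(float(s),3),int(cv2.getRectSubPix(g,(1,1),tuple(map(float,uv)))[0,0])))
print(L)
# shrink-independent yaw of head: edges by gradients in world plane
W=[]; H=onz("top",[(u,v) for v in range(260,300) for u in range(400,445)],.09)
X=np.array([.458,-.234])
res=[]
for ang in np.arange(-20,21,1.):
    a=np.radians(ang);e=np.array([np.cos(a),np.sin(a)]);f=np.array([-e[1],e[0]])
    def edge(dirn,tan,half):
        out=[]
        for o in np.linspace(-.6,.6,7):
            ss=np.arange(half-.012,half+.012,.0005); q=X+np.outer(ss,dirn)+tan*o*half
            uv=proj("top",np.c_[q,np.full(len(q),.09)]).astype(np.float32)
            I=cv2.remap(im.min(2).astype(np.float32),uv[:,0].copy(),uv[:,1].copy(),cv2.INTER_LINEAR).ravel()
            out.append(ss[np.argmax(np.abs(np.gradient(I)))])
        return np.array(out)
    if ang in(0,): 
        for n,dv,tn,hf in(("+x",e,f,.018),("-x",-e,f,.018),("+y",f,e,.022),("-y",-f,e,.022)):
            E=edge(dv,tn,hf); print(n,E.round(4)*1000,"slope deg",np.degrees(np.arctan(np.polyfit(np.linspace(-.6,.6,7)*hf,E,1)[0])))
```

```text
head ((0.45821332931518555, -0.2341010421514511), (0.03618069365620613, 0.04318484291434288), 3.7343883514404297) 0.0
tube [0.578651   0.05592921] [ 0.17066328 -0.9853294 ] -80.17361 [278.  239.5] [313. 225.]
[(-0.1, 197), (-0.097, 196), (-0.094, 197), (-0.091, 198), (-0.088, 197), (-0.085, 198), (-0.082, 185), (-0.079, 143), (-0.076, 85), (-0.073, 70), (-0.07, 83), (-0.067, 71), (-0.064, 101), (-0.061, 163), (-0.058, 195), (-0.055, 199), (-0.052, 200), (-0.049, 199), (-0.046, 201), (-0.043, 199), (-0.04, 199), (-0.037, 199), (-0.034, 200), (-0.031, 198), (-0.028, 197), (-0.025, 198), (-0.022, 198), (-0.019, 196), (-0.016, 198), (-0.013, 196), (-0.01, 195), (-0.007, 196), (-0.004, 195), (-0.001, 195), (0.002, 194), (0.005, 195), (0.008, 194), (0.011, 195), (0.014, 194), (0.017, 192), (0.02, 192), (0.023, 192), (0.026, 195), (0.029, 194), (0.032, 193), (0.035, 192), (0.038, 193), (0.041, 192), (0.044, 194), (0.047, 194), (0.05, 192), (0.053, 192), (0.056, 171), (0.059, 110), (0.062, 67), (0.065, 112), (0.068, 148), (0.071, 159), (0.074, 160), (0.077, 159), (0.08, 160), (0.083, 159), (0.086, 157), (0.089, 159), (0.092, 159), (0.095, 161), (0.098, 157), (0.101, 161), (0.104, 160), (0.107, 160), (0.11, 161), (0.113, 160), (0.116, 160), (0.119, 160), (0.122, 159), (0.125, 160), (0.128, 161), (0.131, 160), (0.134, 160), (0.137, 160)]
+x [17.5 18.  17.  17.  16.  16.5 16.5] slope deg -3.972495940750674
-x [16.5 15.  17.5 17.5 19.  19.  20. ] slope deg 11.22245806944484
+y [21.  21.5 22.5 23.  22.5 21.5 21. ] slope deg 0.0
-y [19.5 19.5 21.  20.  18.5 19.  19. ] slope deg -2.3240403153841727
```

Run:
```python
from h import *
from scipy.spatial.transform import Rotation as R
s=arm.observe(); M=R.from_rotvec(s["ee_rot"]).as_matrix(); print(M.round(3)); print(s["position"])
print("jaw yaw deg",np.degrees(np.arctan2(M[1,2],M[0,2])))
t=np.load("top0.npz")["im"]
print(onz("top",[(118,153),(533,133),(112,347),(561,321)],0).round(3))
```

```text
[[-0.968 -0.     0.249]
 [-0.249  0.001 -0.968]
 [ 0.    -1.    -0.001]]
[ 0.15556029 -0.60487838  0.22605031]
jaw yaw deg -75.57791144763141
[[ 0.862  0.54   0.   ]
 [ 0.858 -0.605  0.   ]
 [ 0.342  0.541  0.   ]
 [ 0.34  -0.603  0.   ]]
```

carry_out(steps=[1,0.4,0.4,0,-0.08,1,0.8,0.8,0,-0.16,1,1,1,0,-0.165,1,1,1,0,-0.165], grip_force=20)

```text
clock: 0.5
position: [0.2614, -0.5003, 0.2265]
ee_rot: [-0.139, 2.155, -2.149]
force: [0.2, -1.0, -0.3]
width: 1.0
```

carry_out(steps=[1,0.4,0.4,0,0,1,0.8,0.8,0,0,1,1,1,0,0,1,1,1,0,0])

```text
clock: 0.9
position: [0.3605, -0.4003, 0.2266]
ee_rot: [-0.139, 2.155, -2.15]
force: [0.3, -1.0, 0.2]
width: 1.0
```

carry_out(steps=[1,0.4,0.4,0,0,1,0.8,0.8,0,0,1,1,1,0,0,1,1,1,0,0])

```text
clock: 1.3
position: [0.4599, -0.3001, 0.2266]
ee_rot: [-0.139, 2.155, -2.15]
force: [-0.2, 0.2, 0.0]
width: 1.001
```

carry_out(steps=[1,0.0,0.4,0,0,1,0.02,0.7,0,0,1,0.02,0.7,0,0,1,0.02,0.7,0,0,1,0.02,0.7,0,0])

```text
clock: 1.8
position: [0.4572, -0.2371, 0.2267]
ee_rot: [-0.13, 2.159, -2.16]
force: [-0.3, -0.1, 0.3]
width: 0.996
```

carry_out(steps=[1,0,0,-0.4,0,1,0,0,-0.7,0,1,0,0,-1,0,1,0,0,-1,0,1,0,0,-1,0])

```text
clock: 2.3
position: [0.4574, -0.2363, 0.127]
ee_rot: [-0.131, 2.16, -2.159]
force: [0.3, 0.2, 0.6]
width: 0.999
```

Run:
```python
from h import *
print(arm.observe()["position"])
im,_=snap("side","side1"); im2,_=snap("top","top1")
a=cv2.resize(im[160:260,340:440,::-1],None,fx=4,fy=4); b=cv2.resize(im2[225:325,370:470,::-1],None,fx=4,fy=4)
cv2.imwrite("pics/pre.png",np.hstack([a,b]))
```

```text
[ 0.45741206 -0.23632735  0.12697202]
```

View pics/pre.png

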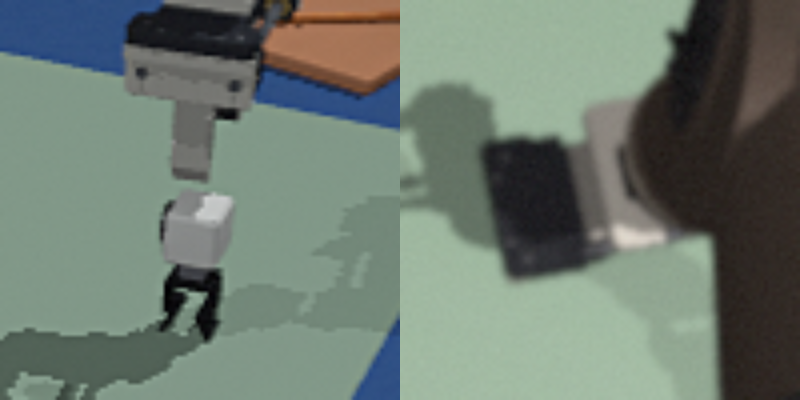

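The fingers are above the head and straddle it, with the fingertip at crop (190,175) over the head at (200,225). I'll correct y by +2 mm, descend and grip.

carry_out(steps=[1,0,0.02,-0.3,0,1,0,0.02,-0.6,0,1,0,0.02,-0.735,0,1,0,0.02,-0.735,0,0.6,0,0.02,-0.735,0,0.4,0,0.02,-0.735,0,0.3,0,0.02,-0.735,0,0.3,0,0.02,-0.735,0,0.3,0,0.02,-0.735,0,0.3,0,0.02,-0.735,0], grip_force=10)

```text
clock: 3.4
position: [0.4578, -0.2334, 0.0534]
ee_rot: [-0.132, 2.158, -2.159]
force: [-0.4, 1.3, -0.3]
width: 0.527
```

carry_out(steps=[0.2,0,0,0,0,0.2,0,0,0,0,0.2,0,0,0,0,0.2,0,0,0,0], grip_force=45)

```text
clock: 3.8
position: [0.4577, -0.2334, 0.0533]
ee_rot: [-0.132, 2.158, -2.158]
force: [-0.6, -0.3, 0.9]
width: 0.478
```

carry_out(steps=[0.2,0,0,0.3,0,0.2,0,0,0.6,0,0.2,0,0,1,0,0.2,0,0,1,0])

```text
clock: 4.2
position: [0.4604, -0.2343, 0.1577]
ee_rot: [-0.124, 2.152, -2.159]
force: [0.7, -0.9, -1.6]
width: 0.481
```

carry_out(steps=[0.2,0,0,0.3,0,0.2,0,0,0.6,0,0.2,0,0,1,0,0.2,0,0,1,0,0.2,0,0,1,0,0.2,0,0,1,0])

```text
clock: 4.8
position: [0.4568, -0.233, 0.2517]
ee_rot: [-0.134, 2.161, -2.158]
force: [-0.2, 0.6, -1.9]
width: 0.479
```

Run:
```python
from h import *
from scipy.spatial.transform import Rotation as R
s=arm.observe(); M=R.from_rotvec(s["ee_rot"]).as_matrix(); print(M.round(3), s["position"],s["force"],s["width"])
print("jaw yaw deg",np.degrees(np.arctan2(M[1,2],M[0,2])))
im,_=snap("side","side2"); cv2.imwrite("pics/lift.png",cv2.resize(im[80:280,240:460,::-1],None,fx=2.5,fy=2.5))
```

```text
[[-0.993 -0.002  0.122]
 [-0.122  0.001 -0.993]
 [ 0.002 -1.    -0.001]] [ 0.45683062 -0.23300524  0.25170073] [-0.1880147   0.59073942 -1.92585392] 0.47918882029647314
jaw yaw deg -83.00250904314946
```

View pics/lift.png

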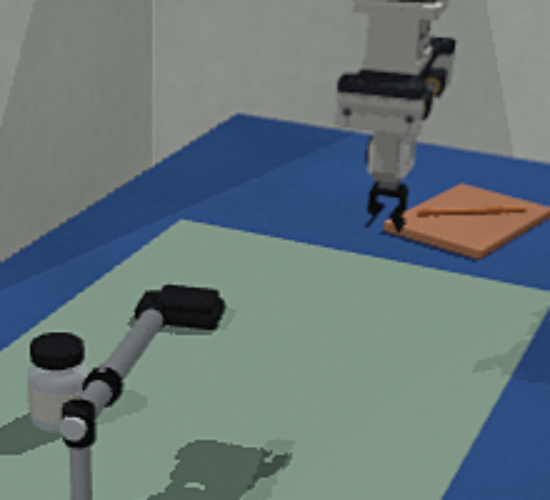

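The webcam is held upright: clip at crop (388,205), tube below left. Now carrying it above the bar.

carry_out(steps=[0.2,0.15,0.3,0.2,0.02,0.2,0.3,0.6,0.2,0.06,0.2,0.4,1,0.2,0.063,0.2,0.4,1,0.2,0.063])

```text
clock: 5.25
position: [0.4987, -0.1267, 0.2721]
ee_rot: [-0.193, 2.131, -2.124]
force: [0.1, -0.3, -0.8]
width: 0.48
```

carry_out(steps=[0.2,0.15,0.3,0,0,0.2,0.3,0.6,0,0,0.2,0.4,1,0,0,0.2,0.4,1,0,0])

```text
clock: 5.65
position: [0.5381, -0.0268, 0.2719]
ee_rot: [-0.193, 2.132, -2.124]
force: [0.4, 0.8, -0.1]
width: 0.48
```

carry_out(steps=[0.2,0.15,0.3,0,0,0.2,0.3,0.6,0,0,0.2,0.41,0.9,0,0,0.2,0.41,0.9,0,0,0.2,0.41,0.9,0,0,0.2,0.41,0.9,0,0])

```text
clock: 6.25
position: [0.5782, 0.0552, 0.2724]
ee_rot: [-0.184, 2.132, -2.134]
force: [-0.2, -0.7, -1.6]
width: 0.482
```

Run:
```python
from h import *
from scipy.spatial.transform import Rotation as R
s=arm.observe(); M=R.from_rotvec(s["ee_rot"]).as_matrix(); print(s["position"],s["force"],s["width"],s["clock"])
print("jaw yaw deg",np.degrees(np.arctan2(M[1,2],M[0,2])))
im,_=snap("side","side3");snap("top","top3")
P=proj("side",[[.5785,.0572,.17],[.5785,.0572,.25],[.5682,.1163,.17]]);print(P)
cv2.imwrite("pics/above.png",cv2.resize(im[130:270,220:360,::-1],None,fx=4.2,fy=4.2,interpolation=cv2.INTER_CUBIC))
```

```text
[0.57819129 0.05516071 0.2723624 ] [-0.18650925 -0.6932809  -1.56187   ] 0.4824719225430819 6.25
jaw yaw deg -80.24093250040781
[[290.93006041 217.96981491]
 [290.40462215 182.10717717]
 [281.12709363 231.38105195]]
```

View pics/above.png

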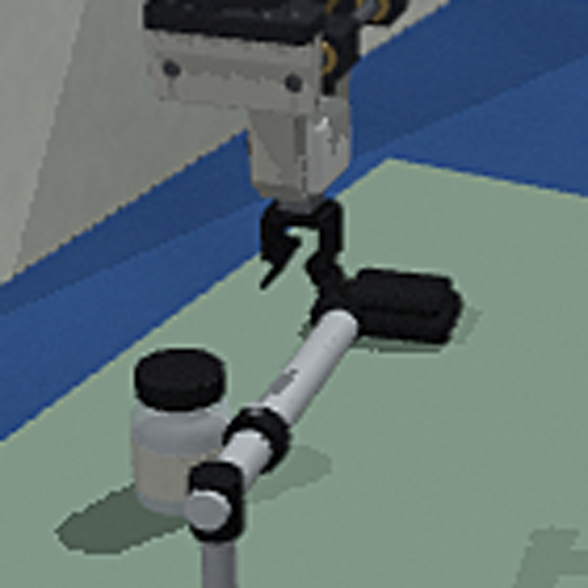

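Run:
```python
from h import *
a=np.radians(9.83);ex=np.array([np.cos(a),np.sin(a),0]);ey=np.array([-ex[1],ex[0],0])
O=np.array([.5682,.1163,.17])
d=np.load("side3.npz");C=cloud("side",d["dep"]);im=d["im"]
L=lambda X:np.stack([(X-O)@ex,(X-O)@ey,X[...,2]-.17],-1)
C=L(C)*1000
m=(im.max(2)<75)&(C[...,2]>10)&(C[...,2]<75)&(abs(C[...,1]+61)<30)&(abs(C[...,0])<60)
for z in range(14,62,4):
    q=C[m&(abs(C[...,2]-z)<2)]
    f=q[q[:,1]>np.percentile(q[:,1],90)-6] if len(q) else q
    if len(q): print(z,len(q),"x",q[:,0].min().round(1),q[:,0].max().round(1),"y",q[:,1].min().round(1),q[:,1].max().round(1)," front x sorted",np.sort(f[:,0]).round(0).astype(int).tolist())
w=(im.min(2)>95)&(C[...,2]>62)&(C[...,2]<130)&(abs(C[...,1]+55)<40)&(abs(C[...,0])<40); q=C[w]
print("head region",q.min(0),q.max(0),len(q))
t=(im.min(2)>120)&(abs(C[...,2])<14)&(C[...,1]<-5)&(C[...,1]>-115)&(abs(C[...,0])<25);q=C[t];
for y in(-100,-80,-60,-40,-20):
    k=q[abs(q[:,1]-y)<6]; print("tube",y,k[:,0].min(),k[:,0].max(),k[:,2].min(),k[:,2].max())
```

```text
46 1 x -14.9 -14.9 y -49.1 -49.1  front x sorted [-15]
50 19 x -19.2 14.6 y -72.7 -47.5  front x sorted [-19, -18, -17, -17, -16, -15, 13, 14, 15]
54 22 x -17.3 11.5 y -71.5 -45.8  front x sorted [-16, -15, -15, -14, -11, 9, 10, 10, 11]
58 10 x -14.8 10.7 y -70.0 -49.2  front x sorted [-15, -15, -13, -12, -12, -10, 11]
head region [-20.83209257 -75.12695211 103.85254968] [  9.160762   -17.9543834  129.93174756] 214
tube -100 -11.959253086234975 2.955460392873618 1.466697532728628 8.000335233585314
tube -80 -10.639700751768544 5.876251316017587 0.6920644269103604 8.196078138618917
tube -60 -11.129526790350846 4.441198152125244 -0.6725244773992667 8.071888697370994
tube -40 -12.145204626087754 0.8972036600561063 1.8214504699854694 8.001110356340908
tube -20 -12.073676570710061 3.4532294247897743 0.5588652295265006 8.031213438187551
```

Clip and tube are aligned within about 1.5 mm. In the crop the clip tips are at about (265,285) and (330,290), above the tube axis. I'll nudge +1 mm and go down.

carry_out(steps=[0.2,0.01,0,-0.15,0,0.2,0.01,0,-0.3,0,0.2,0.01,0,-0.45,0,0.2,0.01,0,-0.52,0,0.2,0.01,0,-0.58,0,0.2,0.01,0,-0.62,0,0.2,0.01,0,-0.66,0,0.2,0.01,0,-0.7,0,0.2,0.01,0,-0.7,0,0.2,0.01,0,-0.7,0], grip_force=60)

```text
clock: 7.35
position: [0.5793, 0.0564, 0.2037]
ee_rot: [-0.184, 2.132, -2.133]
force: [-6.4, -1.9, 4.7]
width: 0.478
```

```bash
cat > chk.py <<'E'
from h import *
import sys
s=arm.observe(); print(s["clock"],s["position"],s["force"],s["ft_torque"],s["width"])
im,_=snap("side",sys.argv[1])
cv2.imwrite(f"pics/{sys.argv[1]}z.png",cv2.resize(im[130:270,220:360,::-1],None,fx=4.2,fy=4.2,interpolation=cv2.INTER_CUBIC))
E
python3 chk.py side4
```

```text
7.35 [0.57927479 0.05640989 0.20366876] [-6.42859601 -1.90682009  4.66731874] [-0.42648623  1.5879684   0.04932538] 0.47834626816331194
```

View pics/side4z.png

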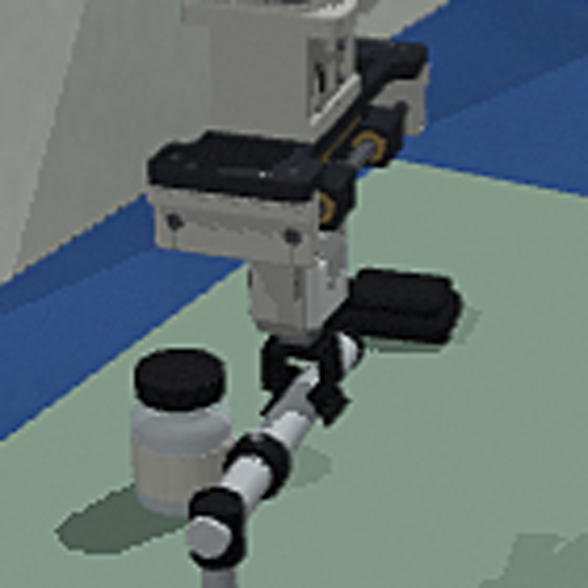

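The tips straddle the tube (crop ~(305,385)). The lateral force of -6.4 N says the clip is too far in +x, so I'll back off in -x.

carry_out(steps=[0.2,-0.01,0,0,0,0.2,-0.015,0,0,0,0.2,-0.015,0,0,0])

```text
clock: 7.7
position: [0.5787, 0.0564, 0.2042]
ee_rot: [-0.181, 2.131, -2.132]
force: [-3.1, -2.4, 5.1]
width: 0.481
```

carry_out(steps=[0.2,-0.008,0,0,0,0.2,-0.015,0,0,0,0.2,-0.015,0,0,0])

```text
clock: 8.0
position: [0.5778, 0.0564, 0.2042]
ee_rot: [-0.18, 2.13, -2.131]
force: [-0.3, -2.7, 5.4]
width: 0.478
```

carry_out(steps=[0.2,0,0,-0.05,0,0.2,0,0,-0.1,0,0.2,0,0,-0.15,0,0.2,0,0,-0.15,0])

```text
clock: 8.4
position: [0.5779, 0.0568, 0.189]
ee_rot: [-0.18, 2.131, -2.13]
force: [-1.0, -1.4, 9.3]
width: 0.48
```

carry_out(steps=[0.2,0,0,-0.05,0,0.2,0,0,-0.05,0])

```text
clock: 8.6
position: [0.578, 0.057, 0.1843]
ee_rot: [-0.18, 2.13, -2.13]
force: [-1.6, -1.7, 11.3]
width: 0.478
```

carry_out(steps=[0.2,0,0,-0.05,0,0.2,0,0,-0.05,0])

```text
clock: 8.8
position: [0.5777, 0.0572, 0.1791]
ee_rot: [-0.181, 2.131, -2.13]
force: [-0.6, 0.2, 7.7]
width: 0.476
```

The force fell from 11.3 to 7.7 N, which matches the clip being home with the bar about 20 mm down. I'll press a little more to seat it, then rise to the bar's rest height.

carry_out(steps=[0.2,0,0,-0.04,0,0.2,0,0,-0.08,0,0.2,0,0,-0.08,0])

```text
clock: 9.1
position: [0.5778, 0.0573, 0.1711]
ee_rot: [-0.18, 2.131, -2.13]
force: [-1.2, -0.4, 8.9]
width: 0.474
```

carry_out(steps=[0.2,0,0,0.06,0,0.2,0,0,0.12,0,0.2,0,0,0.18,0,0.2,0,0,0.24,0,0.2,0,0,0.27,0,0.2,0,0,0.27,0,0.2,0,0,0.27,0,0.2,0,0,0.27,0])

```text
clock: 9.9
position: [0.5767, 0.0569, 0.1971]
ee_rot: [-0.183, 2.132, -2.131]
force: [0.9, 0.5, -0.1]
width: 0.478
```

```bash
python3 chk.py side5
```

```text
9.9 [0.57671998 0.05689426 0.1970958 ] [ 0.8596994   0.54049358 -0.12495119] [ 0.33948207 -0.29375245 -0.00831509] 0.4778217050713792
```

View pics/side5z.png

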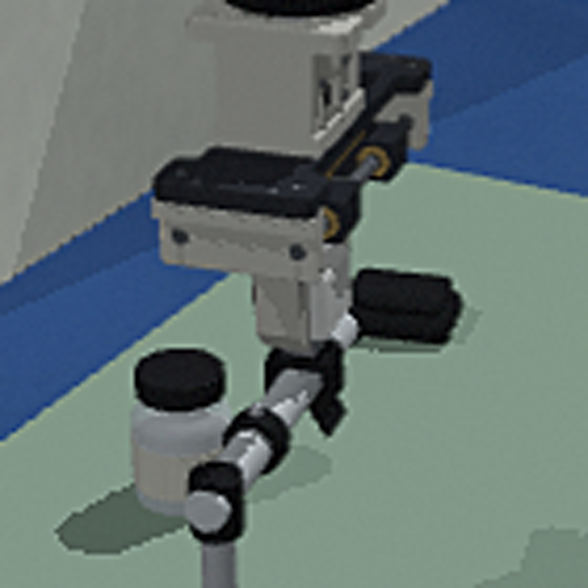

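The clip is around the tube with the bar at rest (crop ~(300,370)). Now sliding along the tube towards the collar.

carry_out(steps=[0.2,-0.014,0.079,0,0,0.2,-0.027,0.158,0,0,0.2,-0.041,0.236,0,0,0.2,-0.055,0.315,0,0,0.2,-0.068,0.394,0,0,0.2,-0.068,0.394,0,0,0.2,-0.068,0.394,0,0])

```text
clock: 10.65
position: [0.5695, 0.0982, 0.1973]
ee_rot: [-0.185, 2.133, -2.129]
force: [-0.1, 3.2, 0.6]
width: 0.479
```

carry_out(steps=[0.2,-0.003,0.02,0,0,0.2,-0.007,0.039,0,0,0.2,-0.007,0.039,0,0])

```text
clock: 10.95
position: [0.5693, 0.0991, 0.1972]
ee_rot: [-0.183, 2.131, -2.133]
force: [1.7, -3.6, 0.8]
width: 0.476
```

carry_out(steps=[0.2,-0.003,0.02,0,0,0.2,-0.003,0.02,0,0])

```text
clock: 11.15
position: [0.5689, 0.1017, 0.1972]
ee_rot: [-0.183, 2.132, -2.132]
force: [0.5, -3.3, 1.3]
width: 0.475
```

carry_out(steps=[0.2,-0.003,0.015,0,0,0.2,-0.003,0.015,0,0,0.2,-0.003,0.015,0,0])

```text
clock: 11.45
position: [0.5686, 0.1036, 0.1972]
ee_rot: [-0.184, 2.132, -2.132]
force: [0.8, -2.4, 1.5]
width: 0.477
```

carry_out(steps=[0.2,-0.003,0.015,0,0,0.2,-0.003,0.015,0,0,0.2,-0.003,0.015,0,0])

```text
clock: 11.75
position: [0.5685, 0.1043, 0.1972]
ee_rot: [-0.183, 2.131, -2.133]
force: [1.9, -5.1, 1.5]
width: 0.478
```

carry_out(steps=[0.2,-0.003,0.015,0,0,0.2,-0.003,0.015,0,0,0.2,-0.003,0.015,0,0])

```text
clock: 12.05
position: [0.5684, 0.1044, 0.1971]
ee_rot: [-0.182, 2.13, -2.135]
force: [1.7, -8.2, 0.8]
width: 0.472
```

carry_out(steps=[0.2,-0.003,0.015,0,0,0.2,-0.003,0.015,0,0,0.2,-0.003,0.015,0,0])

```text
clock: 12.35
position: [0.5683, 0.1045, 0.1971]
ee_rot: [-0.181, 2.129, -2.138]
force: [3.6, -12.0, 1.5]
width: 0.48
```

```bash
python3 chk.py side6
```

```text
12.35 [0.56834765 0.10449059 0.19706396] [  3.64517325 -11.98407718   1.45579069] [-2.89937959 -0.79309439  0.16664609] 0.47972064528130204
```

View pics/side6z.png

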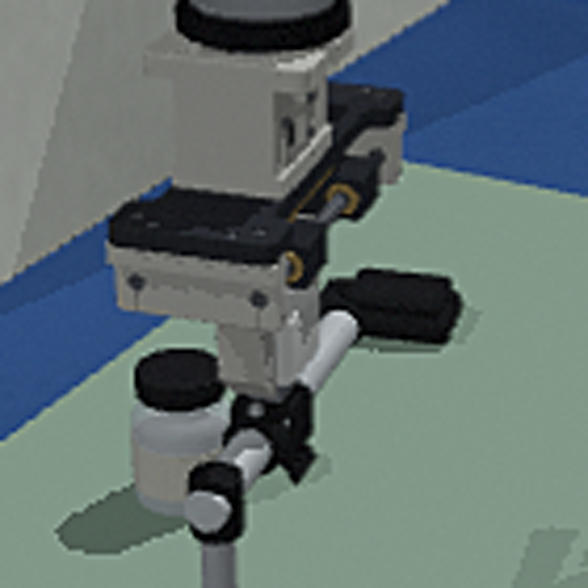

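The clip is against the collar (crop ~(255,415)), and the measured position stopped while the force rose to 12 N. I'll relieve the push, open, and lift straight off.

carry_out(steps=[0.2,0.004,-0.024,0,0,0.2,0.004,-0.024,0,0,0.2,0.004,-0.024,0,0])

```text
clock: 12.7
position: [0.5684, 0.1043, 0.1972]
ee_rot: [-0.182, 2.131, -2.134]
force: [2.3, -7.7, 1.4]
width: 0.473
```

carry_out(steps=[0.52,0,0,0,0,0.6,0,0,0,0,0.75,0,0,0,0,0.75,0,0,0,0,0.75,0,0,0,0,0.75,0,0,0,0,0.75,0,0,0.2,0,0.75,0,0,0.5,0,0.75,0,0,0.8,0,0.75,0,0,1,0,0.75,0,0,1,0])

```text
clock: 13.8
position: [0.5695, 0.1063, 0.3004]
ee_rot: [-0.177, 2.13, -2.128]
force: [-0.2, 0.0, 0.0]
width: 0.748
```

carry_out(steps=[0.75,-0.3,-0.3,0.2,0,0.75,-0.6,-0.6,0.2,0,0.75,-1,-1,0.2,0,0.75,-1,-1,0.2,0,0.75,-1,-1,0.2,0])

```text
clock: 14.3
position: [0.4672, 0.0043, 0.317]
ee_rot: [-0.181, 2.133, -2.134]
force: [-0.3, -0.2, 0.8]
width: 0.746
```

carry_out(steps=[0.75,-0.3,-0.3,0,0,0.75,-0.6,-0.6,0,0,0.75,-0.8,-1,0,0,0.75,-0.8,-1,0,0,0.75,-0.8,-1,0,0])

```text
clock: 14.8
position: [0.3889, -0.0941, 0.3171]
ee_rot: [-0.182, 2.132, -2.132]
force: [0.1, 0.3, -0.1]
width: 0.751
```

Run:
```python
from m import *
s=arm.observe(); print(s["clock"],s["position"],s["force"],s["width"])
im,d1=snap("side","side7"); t,d2=snap("top","top7")
a=cv2.resize(im[150:280,225:345,::-1],(400,433),interpolation=cv2.INTER_CUBIC);b=cv2.resize(t[190:320,215:335,::-1],(400,433),interpolation=cv2.INTER_CUBIC)
cv2.imwrite("pics/end.png",np.hstack([a,b]))
a=np.radians(9.83);ex=np.array([np.cos(a),np.sin(a),0]);ey=np.array([-ex[1],ex[0],0]);O=np.array([.5682,.1163,.17])
# head top expected at z=.17+.0475+.018
C=cloud("top",d2); v,u=np.mgrid[0:480,0:640]; m=(t.min(2)>170)&(C[...,2]>.215)&(C[...,2]<.26)&(abs(u-265)<40)&(abs(v-235)<40)
print("n",m.sum(),"head top z",np.median(C[m][:,2]))
w=onz("top",np.c_[u[m],v[m]],.2355).astype(np.float32); r=cv2.minAreaRect(w[:,:2]); print(r)
c=np.r_[r[0],.17]-O; print("head centre in collar frame",c@ex,c@ey)
p=proj("top",[[.5787-.0,.0559,.17]]);T,D,_=tube(t,(285,205,314,250),thr=155); print("tube",T,D, ((T-O[:2])@ex[:2]))
```

```text
14.8 [ 0.3888837  -0.09411136  0.31707133] [ 0.06670216  0.27906103 -0.11532297] 0.7511910893687761
n 312 head top z 0.23588152990231204Traceback (most recent call last):
  File "<stdin>", line 10, in <module>
cv2.error: OpenCV(4.12.0) /io/opencv/modules/imgproc/src/convhull.cpp:143: error: (-215:Assertion failed) total >= 0 && (depth == CV_32F || depth == CV_32S) in function 'convexHull'
```

View pics/end.png

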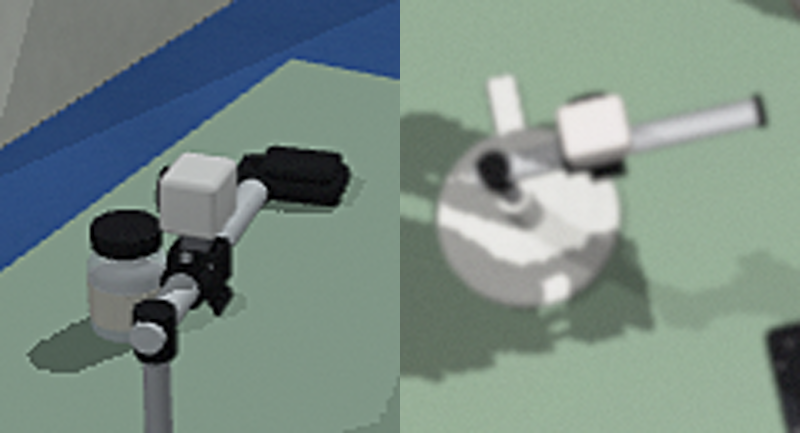

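The webcam sits upright against the collar with the lens on the tongue's side, and the head's top is at 0.2359 m where 0.2355 m was expected. One number check on position and tilt remains.

Run:
```python
from m import *
z=np.load("top7.npz");t,d2=z["im"],z["dep"];t0=np.load("top0.npz")["im"]
a=np.radians(9.83);ex=np.array([np.cos(a),np.sin(a),0]);ey=np.array([-ex[1],ex[0],0]);O=np.array([.5682,.1163,.17])
C=cloud("top",d2); v,u=np.mgrid[0:480,0:640]; m=(t.min(2)>160)&(C[...,2]>.225)&(C[...,2]<.25)&(abs(u-272)<20)&(abs(v-229)<20)
k,l,st,_=cv2.connectedComponentsWithStats(m.astype(np.uint8)); m=l==1+np.argmax(st[1:,4])
w=onz("top",np.c_[u[m],v[m]],.2355); r=cv2.minAreaRect(np.ascontiguousarray(w[:,:2],dtype=np.float32)); print(r)
c=np.r_[r[0],.17]-O; print("head in collar frame",c@ex,c@ey)
q=(C[m]-C[m].mean(0)); n=np.linalg.svd(q)[2][2]; print("tilt rough deg",np.degrees(np.arccos(abs(n[2]))), n)
T,D,_=tube(t,(290,205,314,250),thr=155); print("tube x",(T-O[:2])@ex[:2])
for n,b in(("mouse",(425,160,460,205)),("jar",(328,163,360,200)),("pot",(155,315,200,355))):
    print(n,np.abs(t[b[1]:b[3],b[0]:b[2]].astype(int)-t0[b[1]:b[3],b[0]:b[2]]).mean())
```

```text
((0.5676525831222534, 0.10221371054649353), (0.03505482152104378, 0.043660786002874374), 11.1781005859375)
head in collar frame -0.002944267937477585 -0.013786025609955574
tilt rough deg 0.9599611671763728 [ 0.00642537 -0.01547259  0.99985965]
tube x -6.039288895835155e-05
mouse 8.046984126984126
jar 9.17989864864865
pot 11.09537037037037
```

```bash
python3 -c "
from h import *
t=np.load('top7.npz')['im'].astype(int);t0=np.load('top0.npz')['im'].astype(int)
print('bg',abs(t-t0)[160:200,480:520].mean(), [cv2.phaseCorrelate(*[np.ascontiguousarray(i[b[1]:b[3],b[0]:b[2]].mean(2)) for i in(t0,t)]) for b in((420,155,465,210),(323,158,365,205),(150,310,205,360))])
arm.sign_off()"
```

```text
bg 12.621458333333333 [((0.4540592257676259, -0.05007908575258213), 1.0900780768127343), ((0.4764202614308779, -0.05453927167285144), 1.0180597111747416), ((-0.2077413802812984, -0.05327945216590635), 0.7150133590006538)]
the job is handed in; nothing more can be done
```

The webcam is clipped onto the crossbar and butted against the collar with the gripper clear, and I have handed the job in at about 15 s of the 72 s allowed. The hand-in gave no verdict.

**What I did:** I gripped the head across its 44 mm and pressed it down near the middle of the tube. I moved it 3 mm in -x when the side force showed it was off centre. The push peaked at about 11 N, then fell to about 8 N as the arms snapped past. I pressed slightly further to seat it and let the bar rise. Then I slid the webcam until it stopped against the collar, with the force rising to 12 N and no further travel. I eased off, opened the gripper and lifted away.

**Last checks:**
- **Height:** the head's top is at 0.2359 m, where 0.2355 m is expected with the clip home and the bar at rest.
- **Along the tube:** the clip centre is about 13.8 mm from the collar's face (13 mm is ideal, limit 15.5 mm).
- **Direction:** yaw is within about 1.5° of the stand's axis. The lens is on the tongue's side.
- **Robot:** it touches nothing.
- **Bystanders:** the mouse, jar and pen pot show less than half a pixel of shift (about 1 mm).

**One disagreement:** the head's centre measured 2.9 mm towards -x. Part of this is probably camera bias. If all of it were tilt, it would be at most about 0.06 rad, inside the 0.15 rad limit. A rough plane fit to the head's top gave about 1°.

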